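# Load a dish carrier under the spring flap of a dark chamber

## Robot

A 6-joint arm with a two-finger parallel gripper is mounted at the origin on the work surface. World frame = base frame: x ahead of the robot, y to its left, z up, the work surface at z = 0. Lengths are in mm, angles in rad, forces in N, time in s.
With the tool pointing down it reaches from about 325 to 775 mm from the base axis. Payload 9.3 kg.
Tool frame: the origin (TCP) lies at the very end of the fingers, on their centre line; the grasp point (between the pads) lies 19 mm behind it (r.grip_point_offset is the distance from the TCP to the grasp point, in mm); y points along the fingers, x is the direction in which the jaws open and shut, and the axes are right-handed (so a half turn about y gives the same grasp; the last joint's range is limited). The gripper opens to 85 mm and grips with 20 to 120 N. Pads are 22 mm wide; open, the fingers measure 114 mm over their backs; the gripper's body (76 mm by 85 mm) begins 54 mm behind the grasp point. The pads swing forward as they close: fully open they stand 13 mm farther back than shut.
Start: joints at [-1.416, 0.259, 0.021, 1.334, 0, 1.418], TCP at [166.623, -524.15, 231.279] pointing down, gripper open.
Joint ranges: [-3.04, 3.04], [-0.91, 1.82], [-1.04, 1.36], [-1.92, 1.95], [-1.52, 1.45], [-3.14, 3.14]. Speed limits (rad/s): [2.22, 2.22, 2.79, 3.14, 3.14, 3.14].

## Interface

Orientations are given as a unit quaternion [x, y, z, w].
In Python, from cell import r, hand, inverse_kinematics, vision, hand_in, spotter, monitor gives the robot as it stands. The module is installed in compiled form; this text tells all that it offers. Calls block until the motion is done:
- r.goto(position, orientation): joint-space move of the TCP to a pose.
- r.servo_line(position, ori=None, feed=150, contact_N=None): straight line of the TCP; ori=None keeps the orientation; feed is the mean speed in mm/s. With contact_N (N) it stops when the force on the tool has changed by that much, and returns True; else False.
- r.set_joints(angles): joint-space move.
- hand.open_jaws() and hand.gripper_close(grip_force=None): open the fingers fully, or close them until they stop; grip_force is the grip in N (None keeps the last).
- r.pause(seconds).
- inverse_kinematics(position, orientation): joint angles nearest the present ones, or None.
- vision.snapshot(name): name is "scene" or "top" or "wrist"; returns the picture (480x640x3 uint8, red, green, blue); there is no depth.
- vision.get_calibration(name): a dict with "fx", "fy", "cx", "cy" (pixels), "k1" (the pictures are not rectified: a ray, as slopes to the right and down, at radius r is drawn at 1 + k1 r^2 times it, then the intrinsics apply), "rvec" (rotation vector, rad) and "tvec" (3), from world to camera coordinates, as OpenCV has them. Camera axes: x right, y down, z forward; pixel columns grow to the right and rows downward; lengths in mm; the calibration is good to about 2 mm. A picture is of the moment at which its call begins: read the wrist's pose just before it. get_calibration takes no time and is no camera call; for the wrist camera it gives the pose at the moment of the call.
A pose or a line that the arm cannot do raises r.MotionError and nothing moves.
- hand_in(): hands the job in, once; it reports no verdict.
Trained networks look in the newest picture that a camera, given by its name, has taken for a name from the list of things; names that differ only in an ending like _2 or _b are one class to them, and where a whole thing is asked for, a point or a joint stands for the part that bears it (a point fixed in the world has none). Each returns a list of dicts, best first, with "conf" (0 to 1); they miss things now and then, are a little off and sometimes report something else, mostly with a low value. They report only what shows in the picture. A call takes as long as a camera call. They do not tell look-alikes from the thing itself.
- spotter.find_in(camera, target): "pixel" ([row, column] in pixels, amid what is visible of it).
- spotter.cut_out(camera, target): "region" (480x640 bool, what is visible of it) and "pixel" ([row, column] in pixels, amid what is visible of it).
- spotter.mark_of(camera, target): "pixel" ([row, column] in pixels: a listed point, or the origin of a listed thing).
Readings, each from a call of its own:
- monitor.read_time_s(): time.
- monitor.read_q(): joint angles.
- monitor.read_dq(): joint speeds.
- monitor.read_joint_torque(): joint torques, N m.
- monitor.read_tool_pos(): TCP position.
- monitor.read_orientation(): TCP orientation.
- monitor.read_wrist_force(): force on the tool from outside, world axes, zero at the start.
- monitor.read_torque(): the same for the moment, N m.
- monitor.read_gripper_width(): finger opening in mm.
Only numpy, scipy, OpenCV 4.12 (cv2) and the standard library are available. Lean on these libraries where they do the work, as an engineer would, in place of code of your own. Each camera call takes 0.05 s, during which the arm holds its last target. There are 200 camera calls.

## Task

Load the dish on the lane into the dark chamber: press the green pedal down with one fingertip to swing the orange spring flap well up and hold it there, and meanwhile push the carrier along its lane with the other fingertip against the back of its blue tab, so that the dish passes under the raised flap and the carrier ends fully home against the stop inside. Then let the pedal up so that the flap closes, and move clear. Only push the carrier: do not lift it, do not let the dish touch the flap, and leave the other things on the bench where they are.

Things in the scene. Friction and masses are not known exactly. Their poses are not given: they have to be found in the camera images.
- hatch: Fixed dark-chamber unit: grey base plate 18 mm thick with a lane on top, black chamber (100 mm wide, roof 101 mm above the bench) at its far end. Origin on the bench under the lane's centre line; +x along the lane into the chamber, +y to the pedal side, z up. Plate spans x -100 to 235, y -50 to 112 mm. Flap across the lane at x = 130 mm, just before the chamber's mouth.
- flap (a joint): Angle, rad, of flap and pedal, which turn together on the shaft: 0 closed, stop at 0.95. Pedal down (alike all along its length), flap up, in its own plane. Closed, its lower edge is 9 mm above the lane: the tail fits below, the dish does not; from 0.65 rad it clears the dish; raised it reaches 108 mm above the bench. Needs 2 N on the pedal to start, 9 N fully down; springs shut when let go.
- pedal_mid (a point): Centre of the upper face of the green ribbed pedal plate, 180 mm long (x = -95 to 85 mm of the chamber unit), 46 mm wide, beside the lane. At rest it is at x = -5, y = 86.5 mm of the chamber unit, 70 mm above the bench, with the plate sloping up outwards (34 deg); fully pressed it is at about y = 78, 33 mm above the bench, the plate sloping down outwards (20 deg).
- carrier: Loose, about 160 g: white tray 70 x 66 x 5 mm, clear closed dish (60 mm diameter, top 20 mm above the lane) fixed on it, tail 24 mm wide, 5 mm thick, 75 mm long towards the robot. Origin under the tray's centre, x into the chamber, front edge at x = +35 mm. Starts with that edge 10 to 40 mm before the flap. Home: origin at x = 178 mm of the chamber unit, tail and tab outside the flap.
- tab_back (a point): Middle of the back face (the face to push) of the upright blue tab at the tail's end, 20 mm above the lane and 110 mm behind the carrier's origin. The tab is 40 mm wide, 40 mm high, 10 mm thick.
- spare: Bystander: an empty all-grey carrier of the same shape without a dish, lying on the bench. Leave it.
- dropper: Bystander: amber dropper bottle, 38 mm diameter, 85 mm tall; origin under its centre.
- jar: Bystander: glass jar, 60 mm diameter, 70 mm tall; origin under its centre.
- dish: Bystander: a closed clear dish, 60 mm diameter, 15 mm tall, on the bench; origin under its centre.
- slidebox: Bystander: blue slide box 100 x 85 x 34 mm; origin under its centre.
- forceps: Bystander: steel forceps 115 mm long, lying; origin under the middle.
- loupe: Bystander: black eyepiece loupe, 42 mm diameter, 36 mm tall; origin under its centre.
- flap_mid (a point): Centre of the orange flap plate, 72 mm wide, 38 mm high, 4 mm thick; closed it hangs across the lane, 46 mm above the bench.
- stop (a point): Where the carrier's front edge ends, on the lane's surface (18 mm above the bench) at the stop, the chamber's back wall: x = 213, y = 0 mm of the chamber unit; axes as the unit's. Guide strips 8 mm high, inner faces at y = +-34.5 mm, steer the carrier along the lane.
- shaft (a point): End of the hinge shaft near the robot, x = -99, y = 46.5 mm of the chamber unit, 60 mm above the bench. The shaft, 8 mm thick, runs from there along +x to x = 132 mm, between lane and pedal, on two posts 12 mm wide.
Things that resemble listed ones, but are neither listed nor needed, are in the scene too. What is shaped like the carrier but pink or purple is not meant.

How it is judged:
By the outcome, as a careful person would: the job done as asked, in the order asked, and still so for the second after the job is handed in, with the robot touching nothing.
It also fails if it takes over 38 s, if anything falls off the work surface, if the arm or the gripper's body presses on something with over 40 N, if the wrist force passes 120 N, or if a joint passes its speed limit or range.

## Working session

There is one attempt and no reset: what is moved stays moved. The work goes in short steps, each a Python script; the robot and the scene stay as the last script left them, time stands still between calls to the robot, and variables do not carry over. Pictures are saved under pics/ and viewed, about 8 in all and at most 12, crops included, and the job is handed in when it is done.

```bash
mkdir -p pics; cat > h.py <<'E'
import numpy as np, cv2
from cell import r, hand, inverse_kinematics, vision, hand_in, spotter, monitor
def cam(n):
    c=vision.get_calibration(n); R=cv2.Rodrigues(np.array(c["rvec"],float))[0]
    return c,R,np.array(c["tvec"],float).ravel()
def ray(n,px,z):
    """world point at height z for pixel [row,col]"""
    c,R,t=cam(n); d=np.array([(px[1]-c["cx"])/c["fx"],(px[0]-c["cy"])/c["fy"]]); u=d.copy()
    for _ in range(20): u=d/(1+c["k1"]*(u@u))
    o=-R.T@t; v=R.T@np.array([*u,1]); return o+v*(z-o[2])/v[2]
def proj(n,P):
    c,R,t=cam(n); p=R@np.array(P,float)+t; u=p[:2]/p[2]; u=u*(1+c["k1"]*(u@u))
    return np.array([u[1]*c["fy"]+c["cy"],u[0]*c["fx"]+c["cx"]])
def save(n,f,img=None):
    img=vision.snapshot(n) if img is None else img
    cv2.imwrite(f"pics/{f}.png",cv2.cvtColor(img,cv2.COLOR_RGB2BGR)); return img
E
python3 - <<'E'
from h import *
np.set_printoptions(precision=1,suppress=True)
print(monitor.read_time_s(), monitor.read_orientation())
Z=dict(hatch=0,pedal_mid=70,tab_back=38,carrier=18,flap_mid=46,stop=18,shaft=60,spare=0,dropper=0,jar=0,slidebox=0,loupe=0,dish=0,forceps=0)
for n in("top","scene"):
    save(n,n+"0")
    for k,z in Z.items():
        for m in spotter.mark_of(n,k)[:3]: print(n,k,round(m["conf"],2),np.array(m["pixel"]),ray(n,m["pixel"],z)[:2])
print(monitor.read_time_s())
E
```

```text
0.0 [-0.6  0.4 -0.4  0.6]
top hatch 0.81 [234.4 349.1] [580.6 -71.2]
top pedal_mid 0.75 [224.7 312.4] [596.   9.]
top tab_back 0.96 [339.3 518.3] [ 342.2 -427.6]
top tab_back 0.66 [254.4 343.3] [534.3 -55.4]
top tab_back 0.65 [314.4 311.5] [408.4  15.4]
top carrier 0.85 [358.6 290.4] [314.2  63. ]
top carrier 0.75 [205.9 360.2] [641.2 -96.3]
top carrier 0.55 [310.6 479.3] [ 405.4 -350.5]
top flap_mid 0.82 [182.7 370.2] [ 687.1 -117.2]
top shaft 0.73 [273.8 318.1] [493.5  -0.6]
top spare 0.7 [276.7 405.8] [ 483.9 -194.1]
top dropper 0.58 [177.8 273. ] [711.4  95.3]
top jar 0.73 [155.6 288.4] [761.2  60.1]
top jar 0.63 [198.7 443.9] [ 656.4 -286.6]
top jar 0.36 [180.7 370.5] [ 700.3 -122.6]
top slidebox 0.55 [194.4 444.1] [ 666.1 -287.5]
top loupe 0.52 [257.9 446.4] [ 523.2 -286.5]
top dish 0.61 [232.2 415.2] [ 582.2 -218.8]
top forceps 0.73 [228.5 253.7] [598.5 139.6]
top forceps 0.36 [177.2 370.2] [ 708.3 -122.1]
top forceps 0.2 [206.7 361.9] [ 642.  -101.5]
scene hatch 0.6 [261.1 280.5] [575.  -69.8]
scene pedal_mid 0.56 [271.8 313.5] [603.   14.2]
scene tab_back 0.98 [111. 182.] [ 349.6 -423.8]
scene tab_back 0.86 [237.4 294.8] [535.7 -57. ]
scene tab_back 0.68 [201.7 195. ] [ 545.  -271.9]
scene carrier 0.88 [277.5 253. ] [636.5 -95. ]
scene carrier 0.74 [185.9 400.6] [322.4  78.5]
scene carrier 0.58 [149.5 196.7] [ 416.7 -349.3]
scene flap_mid 0.86 [293.5 227.5] [ 696.3 -111.8]
scene stop 0.61 [325.  197.1] [ 763.7 -140.5]
scene shaft 0.68 [226.5 332.7] [495.8   3.4]
scene shaft 0.39 [270.5 314.5] [595.   12.4]
scene spare 0.58 [202.3 250.9] [ 477.9 -186.7]
scene dropper 0.7 [353.9 331.3] [705.2  96.8]
scene jar 0.7 [378.1 301.3] [767.7  67.9]
scene slidebox 0.67 [255.5 162.5] [ 661.3 -283.3]
scene loupe 0.65 [201.3 199.5] [ 520.3 -283.5]
scene dish 0.9 [235.6 209.7] [ 582.9 -222.7]
scene forceps 0.7 [233.4 212.9] [ 575.7 -219.5]
scene forceps 0.63 [312.7 378.3] [596.1 142.2]
1.5
```

View pics/top0.png

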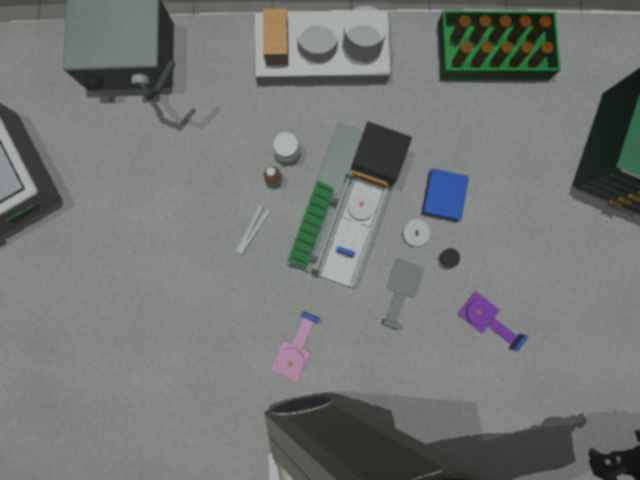

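View pics/scene0.png

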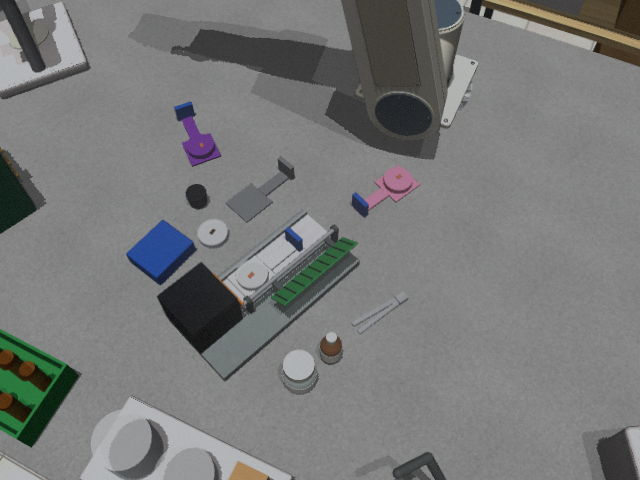

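The white carrier with the clear dish on the lane is at top ≈(205,361), with its blue tab at (251,345). The look-alikes are pink (358,290) and purple (311,480). The grey carrier at (277,405) is the spare. I'll fit the unit's pose, then move above it for a closer wrist view.

```bash
cat >> h.py <<'E'
from scipy.optimize import least_squares
from scipy.spatial.transform import Rotation as Ro
PTS=dict(hatch=(0,0,0),pedal_mid=(-5,86.5,70),flap_mid=(130,0,46),stop=(213,0,18),shaft=(-99,46.5,60),carrier=(0,0,18),tab_back=(-110,0,38))
def w(p,xy_yaw):
    x,y,a=xy_yaw; c,s=np.cos(a),np.sin(a); return np.array([x+c*p[0]-s*p[1],y+s*p[0]+c*p[1],p[2]])
def pt(k,P):
    p=np.array(PTS[k],float)
    if k in("carrier","tab_back"): p[0]+=P[3]
    return w(p,P[:3])
def collect(cams,P,tol=40):
    obs=[]
    for n in cams:
        vision.snapshot(n)
        for k in PTS:
            c=[m for m in spotter.mark_of(n,k) if m["conf"]>.3]
            e=[np.linalg.norm(ray(n,m["pixel"],PTS[k][2])-pt(k,P)) for m in c]
            if e and min(e)<tol:
                px=c[int(np.argmin(e))]["pixel"]; obs.append((k,*ray(n,px,PTS[k][2])[:2],n))
    return obs
def fit(obs,P):
    s=least_squares(lambda P:np.concatenate([pt(k,P)[:2]-[x,y] for k,x,y,n in obs]),P,loss="soft_l1",f_scale=4,x_scale=[1,1,.01,1])
    for k,x,y,n in obs: print(n,k,(np.array([x,y])-pt(k,s.x)[:2]).round(1))
    print("P",s.x.round(4).tolist()); return s.x
def ori(yaw,flip):   # tool y down, tool x along +-hatch y
    x=np.array([-np.sin(yaw),np.cos(yaw),0])*(-1 if flip else 1); y=np.array([0,0,-1.])
    return Ro.from_matrix(np.stack([x,y,np.cross(x,y)],1)).as_quat()
E
python3 - <<'E'
from h import *
P=[578,-70.5,-.36,65]
obs=collect(("top","scene"),P); P=fit(obs,P)
for f in(0,1):
    for pos in((-70,40,250),(57,40,30)):print(f,inverse_kinematics(w(pos,P[:3]),ori(P[2],f)))
print(monitor.read_time_s())
E
```

```text
top hatch [ 8.6 -3.8]
top pedal_mid [ 3.4 -2.6]
top shaft [-4.7 -2.4]
top carrier [ 5.3 -2.7]
top tab_back [-2.   1.7]
scene hatch [-3.3  2.9]
scene pedal_mid [ 8.7 -2.7]
scene flap_mid [-0.2  2.2]
scene stop [-6.7  2.5]
scene shaft [-1.3  1.1]
scene tab_back [-0.8  3.1]
P [570.5725, -70.7527, -0.3453, 68.7092]
0 [-0.18016688  0.19940653 -0.01017876  1.36121104  0.          0.16516159]
0 [-0.21301447  0.52455157 -0.09417233  0.95207242  0.          0.132314  ]
1 [-0.18016688  0.19940653 -0.01017876  1.36121104  0.         -2.97643106]
1 [-0.21301447  0.52455157 -0.09417233  0.95207242  0.         -3.00927866]
2.3
```

```bash
python3 - <<'E'
from h import *
P=[570.57,-70.75,-.3453,68.7]
r.goto(w((-70,40,300),P[:3]),ori(P[2],0))
c,R,t=cam("wrist"); print("cam",(-R.T@t).round(),R[2].round(2))
obs=collect(("wrist","top","scene"),P,25); save("wrist","w1")
P=fit(obs,P); 
for k in PTS: print(k,proj("wrist",pt(k,P)).round())
print(monitor.read_time_s(),monitor.read_tool_pos(),monitor.read_gripper_width(),monitor.read_wrist_force())
E
```

```text
cam [444.  17. 443.] [ 0.3  -0.11 -0.95]
wrist hatch [-0.8 -3.9]
wrist pedal_mid [-0.2  1.1]
wrist flap_mid [-3.7  0.1]
wrist shaft [-0.2 -1.5]
wrist carrier [ 1.  -1.9]
scene hatch [0.3 2. ]
scene pedal_mid [ 3.3 -1.4]
scene flap_mid [1.4 1.1]
scene stop [-4.3  4.3]
scene shaft [ 5.3 -0.2]
scene carrier [-5.1  1. ]
scene tab_back [ 1.9 -0.5]
P [569.7604, -70.1581, -0.3703, 74.7046]
hatch [234. 282.]
pedal_mid [253. 361.]
flap_mid [349. 279.]
stop [389. 281.]
shaft [158. 324.]
carrier [297. 281.]
tab_back [214. 279.]
5.7917 [518.24021317  -9.42211045 300.0214822 ] 85.7749281829635 [ 0.38197677 -0.27469401 -1.00212615]
```

View pics/w1.png

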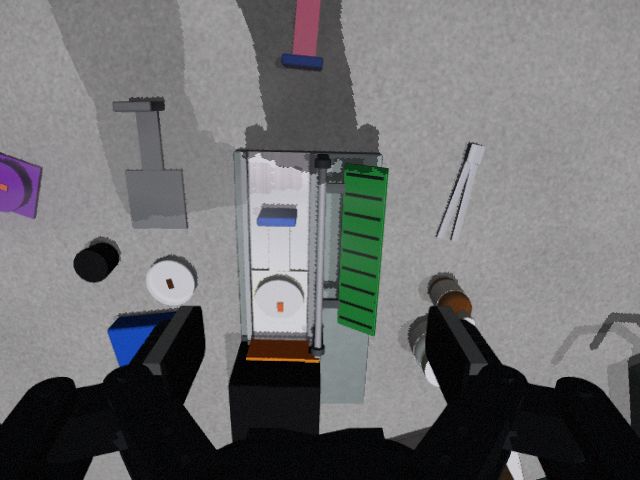

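```bash
python3 - <<'E'
from h import *
P=[569.76,-70.16,-.3703,74.7]
im=cv2.imread("pics/w1.png")[130:410,200:420]; im=cv2.resize(im,None,fx=2.7,fy=2.1); 
def L(a,b,col):
    q=[]
    for p in(a,b):
        v=proj("wrist",w(p,P[:3])); q.append((int((v[1]-200)*2.7),int((v[0]-130)*2.1)))
    cv2.line(im,*q,col,1)
L((-99,46.5,60),(132,46.5,60),(0,0,255))
for y in(-50,112): L((-100,y,18),(235,y,18),(255,0,255))
L((-100,-50,18),(-100,112,18),(255,0,255))
for z in(18,58): L((P[3]-110,-20,z),(P[3]-110,20,z),(0,255,255))
L((P[3]+35,-33,23),(P[3]+35,33,23),(0,255,0));L((P[3]-35,-33,23),(P[3]-35,33,23),(0,255,0))
cv2.imwrite("pics/ov.png",im)
E
```

```text
(no output)
```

View pics/ov.png

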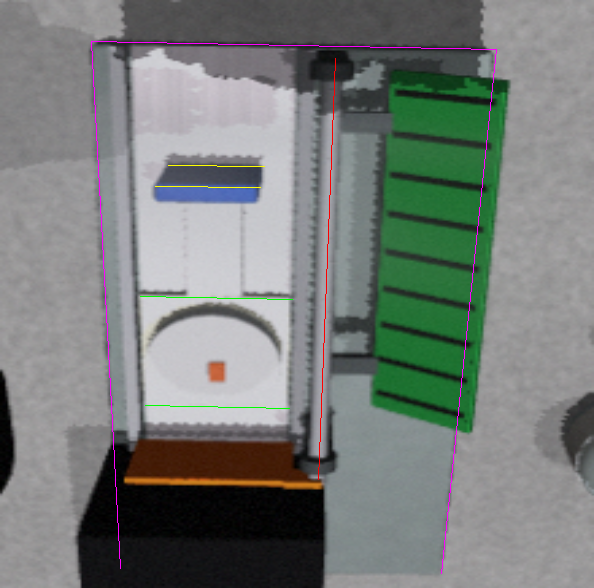

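The crop confirms the target: a white tray with a clear dish and a blue tab, on the lane. The overlay matches to about 2 mm. Next I'll press the pedal from 15 mm behind the tab.

```bash
python3 - <<'E'
from h import *
P=[569.76,-70.16,-.368,74.7]; q=ori(P[2],0)
X,Y=-62,39.5
r.goto(w((X,Y,115),P[:3]),q)
f0=np.array(monitor.read_wrist_force())
hit=r.servo_line(w((X,Y,40),P[:3]),q,feed=60,contact_N=3)
print(hit,monitor.read_tool_pos()[2])
for z in range(int(monitor.read_tool_pos()[2])-5,34,-6):
    r.servo_line(w((X,Y,z),P[:3]),q,feed=60); f=np.array(monitor.read_wrist_force())-f0
    print(z,round(monitor.read_tool_pos()[2],1),f.round(1))
    if abs(f[2])>13: break
save("wrist","w2"); save("scene","s2")
im=np.hstack([cv2.imread("pics/w2.png")[100:480,150:500],cv2.resize(cv2.imread("pics/s2.png")[180:380,140:370],(437,380))]);cv2.imwrite("pics/c2.png",im)
print(monitor.read_time_s())
E
```

```text
True 40.63357293812175
35 35.2 [-0.4 -1.8  3.2]
8.0833
```

View pics/c2.png

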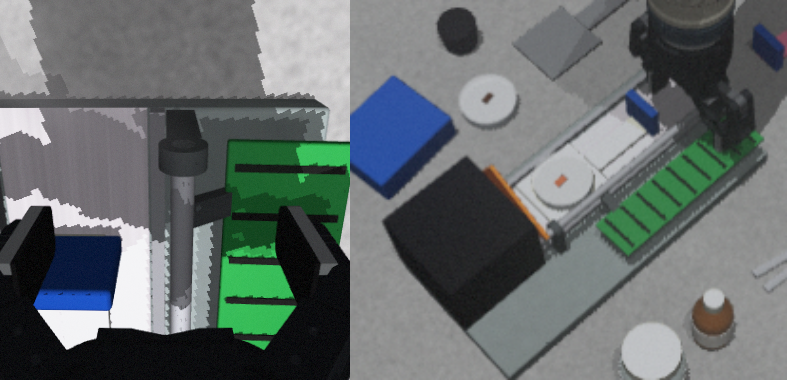

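The flap isn't up yet, with only 3 N at TCP z 35. The open fingertips seem to stand about 13 mm behind the TCP, so I'll keep pressing until the force shows the end stop.

```bash
python3 - <<'E'
from h import *
P=[569.76,-70.16,-.368,74.7]; q=ori(P[2],0)
X,Y=-62,39.5
for z in (31,28,25,23,21,19,17.5,16):
    r.servo_line(w((X,Y,z),P[:3]),q,feed=60); f=np.array(monitor.read_wrist_force())
    print(z,round(monitor.read_tool_pos()[2],1),f.round(1))
    if f[2]>9: break
save("wrist","w3"); save("scene","s3")
im=np.hstack([cv2.imread("pics/w3.png")[100:480,150:500],cv2.resize(cv2.imread("pics/s3.png")[180:380,140:370],(437,380))]);cv2.imwrite("pics/c3.png",im)
print(monitor.read_time_s())
E
```

```text
31 31.3 [-0.  -2.2  6. ]
28 28.4 [ 0.1 -1.8  6.7]
25 25.5 [-2.2 -2.8  7.9]
23 23.6 [-0.7 -2.4  8.2]
21 21.6 [-0.9 -1.8  7.8]
19 19.6 [-0.  -1.7  8.6]
17.5 18.2 [-0.1 -1.4  8.1]
16 17.1 [-1.4 -2.3 11.9]
10.1833
```

View pics/c3.png

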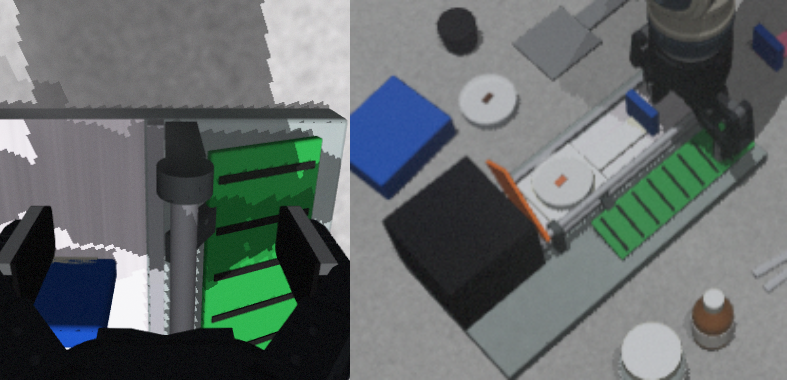

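The flap is turned well up and the pedal stop is felt (force jumps to 12 N). Now the push, holding the pedal.

```bash
python3 - <<'E'
from h import *
P=[569.76,-70.16,-.368,74.7]; q=ori(P[2],0); Y=39.5; Z=16.5
ax=np.array([np.cos(P[2]),np.sin(P[2]),0])
def st(): 
    p=np.array(monitor.read_tool_pos())-w((0,0,0),P[:3]); f=np.array(monitor.read_wrist_force())
    print("x",round(p@ax,1),"z",round(p[2],1),"f",f.round(1),"fx",round(f@ax,1),round(monitor.read_time_s(),2))
for x,fd,cN in((-20,50,12),(20,50,12),(48,50,12),(66,20,8)):
    print(r.servo_line(w((x,Y,Z),P[:3]),q,feed=fd,contact_N=cN)); st()
save("wrist","w4"); save("scene","s4")
im=np.hstack([cv2.imread("pics/w4.png")[100:480,150:500],cv2.resize(cv2.imread("pics/s4.png")[180:380,140:370],(437,380))]);cv2.imwrite("pics/c4.png",im)
E
```

```text
False
x -21.3 z 16.8 f [-5.2  6.2  9.1] fx -7.0 11.18
False
x 18.8 z 16.8 f [-4.1  5.4  8.9] fx -5.8 12.12
False
x 47.2 z 16.9 f [-2.7  4.   8.3] fx -4.0 12.83
True
x 56.1 z 16.9 f [-2.1  0.9  7.6] fx -2.3 13.42
```

View pics/c4.png

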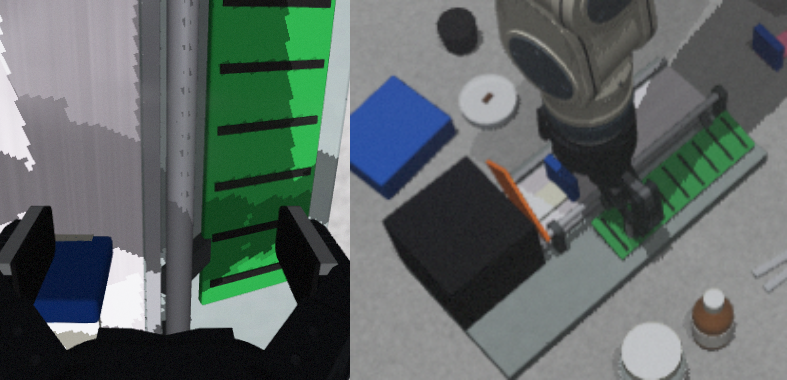

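Contact came at x≈56, where about 57 was expected. I'll push again, harder, to confirm it is home.

```bash
python3 - <<'E'
from h import *
P=[569.76,-70.16,-.368,74.7]; q=ori(P[2],0); Y=39.5; Z=16.5
ax=np.array([np.cos(P[2]),np.sin(P[2]),0])
for x in (57,58.5,60,61.5):
    hit=r.servo_line(w((x,Y,Z),P[:3]),q,feed=15,contact_N=18)
    p=np.array(monitor.read_tool_pos())-w((0,0,0),P[:3]); f=np.array(monitor.read_wrist_force())
    print(x,hit,"x",round(p@ax,2),"z",round(p[2],1),"fx",round(f@ax,1),f.round(1),round(monitor.read_time_s(),2))
    if hit or f@ax<-18: break
obs=collect(("scene","top"),[*P[:3],178],30)
for k,x,y,n in obs:
    if k in("tab_back","carrier"): print(n,k,((np.array([x,y])-w((0,0,0),P[:3])[:2])@ax[:2]).round(1))
E
```

```text
57 False x 56.1 z 16.9 fx -3.2 [-1.5  5.1  7.2] 13.77
58.5 False x 56.13 z 16.8 fx -10.0 [-8.3  6.3 11.7] 14.02
60 False x 56.16 z 16.7 fx -16.3 [-13.9   9.1  15.2] 14.27
61.5 False x 56.13 z 16.7 fx -23.1 [-20.5  11.2  20.2] 14.52
scene tab_back 63.7
```

Rigid stop at x=56.1 (23 N with no motion), so it is home. I'll back off the tab, let the pedal up gently and retreat.

```bash
python3 - <<'E'
from h import *
P=[569.76,-70.16,-.368,74.7]; q=ori(P[2],0); Y=39.5
r.servo_line(w((40,Y,17),P[:3]),q,feed=60)
r.servo_line(w((40,Y,85),P[:3]),q,feed=50)
r.servo_line(w((40,Y,190),P[:3]),q,feed=120)
r.goto(w((-70,Y,300),P[:3]),q)
obs=collect(("wrist","scene","top"),[*P[:3],178],30); print(obs)
P=fit(obs,[*P[:3],178])
im=save("wrist","w5"); save("scene","s5"); 
im=np.hstack([cv2.imread("pics/w5.png")[130:450,210:410],cv2.resize(cv2.imread("pics/s5.png")[180:380,140:370],(368,320))]);im=cv2.resize(im,None,fx=1.4,fy=1.4);cv2.imwrite("pics/c5.png",im)
print(monitor.read_time_s(),monitor.read_wrist_force())
E
```

```text
[('hatch', np.float64(569.194673554038), np.float64(-75.20435178564168), 'wrist'), ('pedal_mid', np.float64(593.8611641486079), np.float64(13.533838555107945), 'wrist'), ('flap_mid', np.float64(688.7325693856311), np.float64(-118.13766882824123), 'wrist'), ('shaft', np.float64(493.3747077624528), np.float64(8.637527864972567), 'wrist'), ('tab_back', np.float64(633.8444020384425), np.float64(-93.45039950881754), 'wrist'), ('hatch', np.float64(571.8732287431237), np.float64(-68.30814216182605), 'scene'), ('pedal_mid', np.float64(604.6508375279432), np.float64(9.290423390839777), 'scene'), ('flap_mid', np.float64(695.1445635925776), np.float64(-117.80100802247196), 'scene'), ('stop', np.float64(761.1716768642323), np.float64(-148.64848881982803), 'scene'), ('shaft', np.float64(499.4225812999953), np.float64(10.771843004576539), 'scene'), ('tab_back', np.float64(629.9065275912019), np.float64(-96.6744821490241), 'scene'), ('flap_mid', np.float64(693.5625480095796), np.float64(-111.16148794570049), 'top')]
wrist hatch [-1.3 -5.1]
wrist pedal_mid [-3.9  1.4]
wrist flap_mid [-2.7 -0.2]
wrist shaft [-2.2 -1. ]
wrist tab_back [1.7 1. ]
scene hatch [1.3 1.8]
scene pedal_mid [ 6.9 -2.9]
scene flap_mid [3.7 0.2]
scene stop [-7.4 -0.1]
scene shaft [3.8 1.2]
scene tab_back [-2.2 -2.2]
top flap_mid [2.2 6.8]
P [570.5377, -70.0902, -0.3771, 176.2451]
20.325 [-0.09505782  0.16990499 -0.3931198 ]
```

View pics/c5.png

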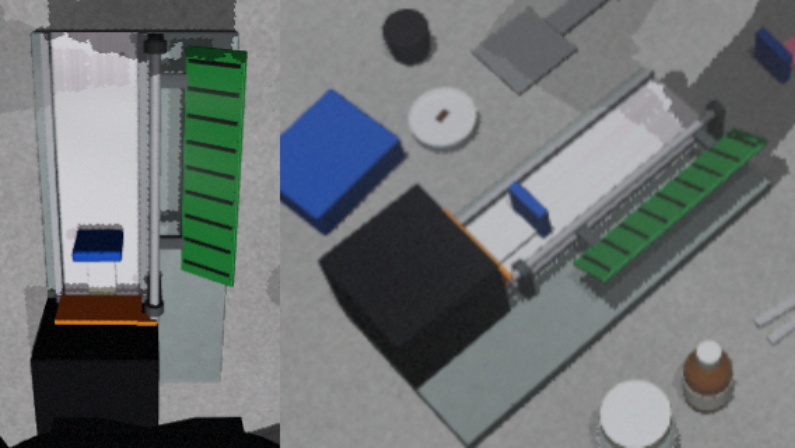

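The flap is closed, the tail and tab are outside it, the carrier is at about 176 ± 2 mm (home is 178), and the bystanders haven't moved. Handing in.

```bash
python3 -c "
from h import *
print(hand_in(), monitor.read_time_s())"
```

```text
the job is handed in; nothing more can be done
the job is handed in; nothing more can be done
```

The dish is loaded in the dark chamber with the flap closed behind it, and I've handed the job in. The robot clock read 20.3 s at the last check, against the 38 s limit.

- **What I did:** One fingertip pressed the green pedal to its stop, with about 12 N on the wrist. The other pushed the white carrier's blue tab until it hit a rigid stop, with no motion at 23 N. I then backed off the tab, let the pedal up slowly and moved clear.
- **Last checks:** The final pictures show the flap closed, the tail and tab outside it, and the bystanders in view not visibly moved. The wrist force was near zero.
- **Small disagreement:** The final camera fit put the carrier at 176.2 mm, against 178 mm for home. The finger also stopped about 1 mm short of where I predicted. Both are within the roughly 2 mm calibration error, so I took the hard stop as proof that it is home.
- **Not confirmed directly:** The camera views don't show the dish passing under the flap or the stop inside the chamber. I inferred a clear passage from the flap being well up in the pictures before and after the push.

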